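# Swap the misplaced clamps on the scroll-saw bench

## Robot

A 6-joint arm with a two-finger parallel gripper is mounted at the origin on the work surface. World frame = base frame: x ahead of the robot, y to its left, z up, the work surface at z = 0. Lengths are in m, angles in degrees, forces in N, time in s.
With the tool pointing down it reaches from about 0.35 to 0.875 m from the base axis. Payload 4.2 kg.
Tool frame: the origin (TCP) lies at the very end of the fingers, on their centre line; the grasp point (between the pads) lies 19 mm behind it (r.grip_point_offset is the distance from the TCP to the grasp point, in m); z points along the fingers, y is the line along which they close (so a half turn about z gives the same grasp; the last joint's range is limited). The gripper opens to 87 mm and grips with 3 to 60 N. Pads are 19 mm wide; open, the fingers measure 117 mm over their backs; the gripper's body (75 mm by 190 mm) begins 51 mm behind the grasp point.
Start: joints at [-59.782, 22.042, 0.453, 0, -68.411, -14.817], TCP at [0.166, -0.603, 0.223] pointing down, gripper open.
Joint ranges: [-179.83, 179.83], [-69.29, 118.12], [-61.27, 80.66], [-181.25, 117.63], [-171.15, -9.14], [-177.46, 177.46]. Speed limits (degrees/s): [159.86, 159.86, 180, 180, 180, 180].

## Interface

Orientations are given as a 3x3 rotation matrix whose columns are the frame's x, y, z axes.
In Python, from station import r, cams gives the robot as it stands. The module is installed in compiled form; this text tells all that it offers.
- The arm moves only by the shell command python3 -m handwheel 'ROWS'. ROWS is JSON, a list that holds one entry, the list of rows, each a list of 7 numbers: the turn, a rotation vector about the tool's x, y, z in units of 6 degrees (1.0 is 6 degrees), then the shift along the tool's x, y, z in m, then the finger opening in m, from 0 to 0.087. In form: [[[ax, ay, az, x, y, z, jaw], ...]]. A call has 1 to 12 rows; each row shifts and turns the commanded pose from where the row before left it, along the tool's axes as they then stand; what a row does not reach is not made up. A row lasts 1/10 s, in which the tool goes at most 50 mm and 8.59 degrees, less where a joint would pass 70% of its speed; a pose out of reach is approached as far as the arm can. A call with a gripper value outside its range is refused whole. The fingers move at their own pace and stop on an object; the grip force is fixed at half the most. Time passes only in rows, so rows that do not move let the fingers close. It gives the time, the measured TCP pose, the force, the opening and the grip force at its end, in the units of the state.
- r.sense(): the state, without advancing time (a new reading comes with each control period).
- cams.capture(name): name is "scene" or "top"; returns the picture (400x640x3 uint8, red, green, blue); there is no depth.
- cams.get_calibration(name): a dict with "camera_matrix" (3x3 intrinsics, pixels), "rvec" (rotation vector, rad) and "tvec" (3), from world to camera coordinates, as OpenCV has them. Camera axes: x right, y down, z forward; pixel columns grow to the right and rows downward; lengths in m; the calibration is good to about 2 mm. A picture is of the moment at which its call begins. get_calibration takes no time and is no camera call.
- r.finish_job(): hands the job in; it is judged then, once.
The state is a dict: "time_s": time; "joints": joint angles; "joint_velocities": joint speeds; "effort": joint torques, N m; "tcp_pos": TCP position; "ee_rot": TCP orientation; "wrist_force": force on the tool from outside, world axes, zero at the start; "moment": the same for the moment, N m; "gripper_width": opening from 0.0 (shut) to 1.0 (fully open); "gripper_force": force on a finger pad.
Only numpy, scipy, OpenCV 4.12 (cv2) and the standard library are available. Lean on these libraries where they do the work, as an engineer would, in place of code of your own. Each camera call takes 0.05 s, during which the arm holds its last target. There are 200 camera calls.

## Task

The four hand clamps have been put back on the wrong boards. Put each one on the board of its own colour, a clamp ratcheted shut on the solid-coloured board and a clamp ratcheted open on the white board with the coloured border, lying flat with its black hub in the middle and its length along the board, either way round. Each board holds just one clamp, so the empty black rubber board is there for parking one on the way; leave the glue bottle standing where it is.

Things in the scene. Friction and masses are not known exactly. Their poses are not given: they have to be found in the camera images.
- blue_shut_mid (a point): Hand clamp with deep blue arms, ratcheted SHUT: jaws touching, handles close together, 33 mm over all. Rigid, lies flat, 115 mm long, 63-126 g, arms 20 mm tall. Black hub at the pivot: 30 (x) x 34 (y) x 30 mm tall, flat upright sides, free beside it: grip it across y. Point: hub centre, 15 mm above the underside, within 6 mm of mid-length. x from handles to jaw tips, z up.
- blue_open_mid (a point): Hand clamp with deep blue arms, ratcheted OPEN: jaws splayed in a V, handles too, 72 mm over all. Rigid, lies flat, 115 mm long, 63-126 g, arms 20 mm tall. Black hub at the pivot: 30 (x) x 34 (y) x 30 mm tall, flat upright sides, free beside it: grip it across y. Point: hub centre, 15 mm above the underside, within 6 mm of mid-length. x from handles to jaw tips, z up.
- red_shut_mid (a point): Hand clamp with deep red arms, ratcheted SHUT: jaws touching, handles close together, 33 mm over all. Rigid, lies flat, 115 mm long, 63-126 g, arms 20 mm tall. Black hub at the pivot: 30 (x) x 34 (y) x 30 mm tall, flat upright sides, free beside it: grip it across y. Point: hub centre, 15 mm above the underside, within 6 mm of mid-length. x from handles to jaw tips, z up.
- red_open_mid (a point): Hand clamp with deep red arms, ratcheted OPEN: jaws splayed in a V, handles too, 72 mm over all. Rigid, lies flat, 115 mm long, 63-126 g, arms 20 mm tall. Black hub at the pivot: 30 (x) x 34 (y) x 30 mm tall, flat upright sides, free beside it: grip it across y. Point: hub centre, 15 mm above the underside, within 6 mm of mid-length. x from handles to jaw tips, z up.
- bay_blue_solid_top (a point): Storage board painted light blue all over, one plain colour: home of the shut clamp of that colour. Fixed flat board 125 x 85 x 10 mm, no rim. Point: centre of its top face, 10 mm above the bench; x along its 125 mm length, z up. Holds one clamp.
- bay_blue_frame_top (a point): Storage board painted light blue with a large white field inside a 12 mm border of that colour: home of the open clamp of that colour. Fixed flat board 125 x 85 x 10 mm, no rim. Point: centre of its top face, 10 mm above the bench; x along its 125 mm length, z up. Holds one clamp.
- bay_red_solid_top (a point): Storage board painted light red all over, one plain colour: home of the shut clamp of that colour. Fixed flat board 125 x 85 x 10 mm, no rim. Point: centre of its top face, 10 mm above the bench; x along its 125 mm length, z up. Holds one clamp.
- bay_red_frame_top (a point): Storage board painted light red with a large white field inside a 12 mm border of that colour: home of the open clamp of that colour. Fixed flat board 125 x 85 x 10 mm, no rim. Point: centre of its top face, 10 mm above the bench; x along its 125 mm length, z up. Holds one clamp.
- park_top (a point): Parking board, plain black rubber, same size as the storage boards (125 x 85 x 10 mm, fixed, no rim), empty at the start. Point: centre of its top face, 10 mm above the bench; x along its length, z up.
- glue_mid (a point): White glue bottle with an orange cap, 56 mm across, 150 mm tall, loose, standing on the bench beside the boards. Point: its centre, 75 mm above its underside; z up its axis. To be left alone.
Mind the look-alikes: they are no part of the job. Leave any purple or turquoise look-alike of the part that bears bay_blue_solid_top alone.

How it is judged:
By the outcome, as a careful person would: the job done as asked, in the order asked, and still so for the second after the job is handed in, with the robot touching nothing.
It also fails if it takes over 136 s, if anything falls off the work surface, if the arm or the gripper's body presses on something with over 40 N, if the wrist force passes 120 N, or if a joint passes its speed limit or range.

## Working session

There is one attempt and no reset: what is moved stays moved. The work goes in short steps, Python scripts to look and compute and a shell command to move; the robot and the scene stay as the last step left them, time stands still between calls to the robot, and variables do not carry over. Pictures are saved under pics/ and viewed, at most 14 in all, crops included, and the job is handed in when it is done.

```bash
mkdir -p pics
python3 - <<'E'
from station import r,cams
import cv2,numpy as np
for n in("top","scene"):
    cv2.imwrite(f"pics/{n}0.png",cams.capture(n)[:,:,::-1])
    c=cams.get_calibration(n);R=cv2.Rodrigues(np.array(c["rvec"]))[0];print(n,(-R.T@np.array(c["tvec"]).ravel()).round(3),R.round(2).tolist(),c["camera_matrix"])
s=r.sense();print(s["time_s"],s["tcp_pos"],np.round(s["ee_rot"],3).tolist())
E
```

```text
top [ 4.34e-01 -1.00e-03  1.04e+00] [[-0.02, -1.0, -0.04], [-1.0, 0.03, -0.05], [0.05, 0.04, -1.0]] [[397.40892892   0.         315.71691405]
 [  0.         397.40892892 205.63368793]
 [  0.           0.           1.        ]]
scene [ 1.477 -0.612  0.809] [[0.55, 0.83, -0.01], [0.43, -0.29, -0.86], [-0.72, 0.47, -0.52]] [[458.26044863   0.         311.95777682]
 [  0.         458.26044863 208.725017  ]
 [  0.           0.           1.        ]]
0.1 [ 0.16586179 -0.60203009  0.22155505] [[-0.964, -0.265, -0.001], [-0.265, 0.964, 0.002], [0.0, 0.002, -1.0]]
```

View pics/top0.png

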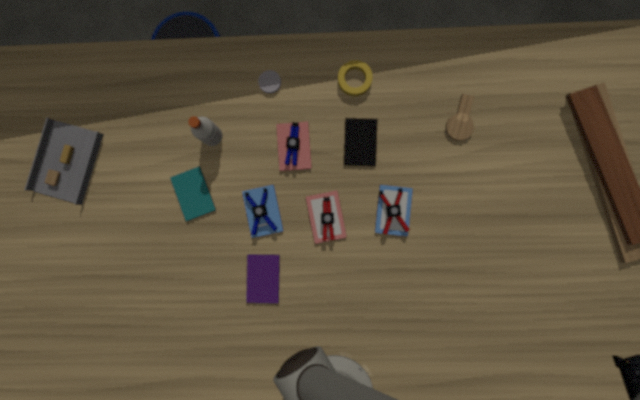

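View pics/scene0.png

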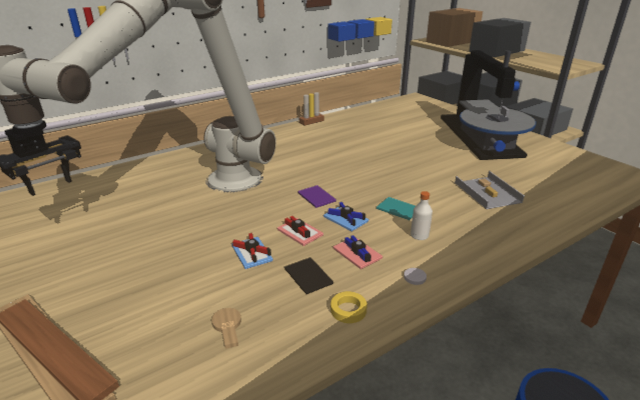

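The top view shows these, by pixel:
- Blue shut on the red solid board (293,147).
- Blue open on the blue solid board (262,211).
- Red shut on the red frame board (327,218).
- Red open on the blue frame board (394,211).
- The empty parking board at (360,142), the glue bottle at (205,130), and the turquoise (193,194) and purple (263,279) look-alike boards.

Next I'll check these in one crop and measure.

```bash
cat > h.py <<'E'
from station import r,cams
import cv2,numpy as np
def ray(uv,z,n="top"):
    c=cams.get_calibration(n);K=np.array(c["camera_matrix"]);R=cv2.Rodrigues(np.array(c["rvec"]))[0];o=-R.T@np.array(c["tvec"]).ravel()
    d=(R.T@np.linalg.inv(K)@np.c_[np.reshape(uv,(-1,2)),np.ones(np.size(uv)//2)].T).T
    return (o+d*((z-o[2])/d[:,2:]))[:,:2]
def rect(mask,z):
    p=np.argwhere(mask)[:,::-1].astype(np.float32)
    q=cv2.minAreaRect((ray(p,z)*1000).astype(np.float32));(c,(w,h),a)=q
    if w<h:a+=90;w,h=h,w
    return np.round(c,1),round(w),round(h),round((a+90)%180-90,1)
def big(m):
    n,l,s,_=cv2.connectedComponentsWithStats(m.astype(np.uint8),connectivity=8);return l==1+np.argmax(s[1:,4])
def measure(img,boxes):
    hsv=cv2.cvtColor(img,cv2.COLOR_RGB2HSV);H,S,V=[hsv[...,i].astype(int) for i in range(3)]
    for k,(u,v) in boxes.items():
        win=np.zeros(H.shape,bool);win[v-38:v+39,u-30:u+31]=1
        wood=(H>8)&(H<32)&(S>50)&(V>45)
        b=big(win&~wood)
        dark=big(b&(V<62)&(S<130)) if (b&(V<62)&(S<130)).any() else None
        arms=b&(S>165)&(V>40)
        print(k,"board",*rect(b,.01))
        if dark is not None: 
            p=np.argwhere(dark)[:,::-1];print("   dark",dark.sum(),*rect(dark,.04),"mean",(ray(p,.04).mean(0)*1000).round(1))
        if arms.sum()>20: print("   arms",arms.sum(),*rect(arms|(dark if dark is not None else False),.03))
B=dict(redsolid=(293,147),bluesolid=(262,211),redframe=(327,218),blueframe=(394,211),park=(360,142))
E
python3 - <<'E'
from h import *
img=cv2.imread("pics/top0.png")[:,:,::-1].copy()
measure(img,B)
for p in[(293,135),(293,143),(285,130),(327,205),(335,205),(327,218),(262,198),(394,211),(394,196),(360,142),(300,220)]:print(p,img[p[1],p[0]])
cv2.imwrite("pics/crop.png",cv2.resize(img[110:250,160:425,::-1],None,fx=3,fy=3,interpolation=cv2.INTER_CUBIC))
print("glue",ray([205,130],.07))
E
```

```text
redsolid board [642.4  89.7] 126 84 3.0
   dark 94 [639.   89.4] 41 28 -1.2 mean [643.7  88.2]
   arms 170 [641.4  90.4] 99 30 -3.9
bluesolid board [474.4 175.1] 130 90 10.9
   dark 91 [473.7 177.9] 34 26 -77.5 mean [473.9 178.8]
   arms 237 [470.  176.5] 102 61 9.9
redframe board [454.9  10. ] 125 85 10.0
   dark 85 [451.1   6.6] 30 28 -85.0 mean [450.7   6.2]
   arms 145 [446.3   6.5] 96 30 -1.3
blueframe board [ 467.9 -165. ] 130 89 -8.0
   dark 111 [ 464.1 -158.9] 34 31 -83.9 mean [ 465.2 -157.6]
   arms 164 [ 461.4 -161.2] 97 61 6.5
park board [647.3 -84. ] 123 81 -3.7
   dark 1334 [641.1 -81.6] 120 78 -3.7 mean [641. -82.]
(293, 135) [ 8 20 74]
(293, 143) [89 86 87]
(285, 130) [132  85  80]
(327, 205) [93 22 22]
(335, 205) [135 119 113]
(327, 218) [92 90 91]
(262, 198) [31 45 98]
(394, 211) [93 90 91]
(394, 196) [133 131 125]
(360, 142) [19 17 19]
(300, 220) [106  91  69]
glue [[0.67740614 0.30465392]]
```

View pics/crop.png

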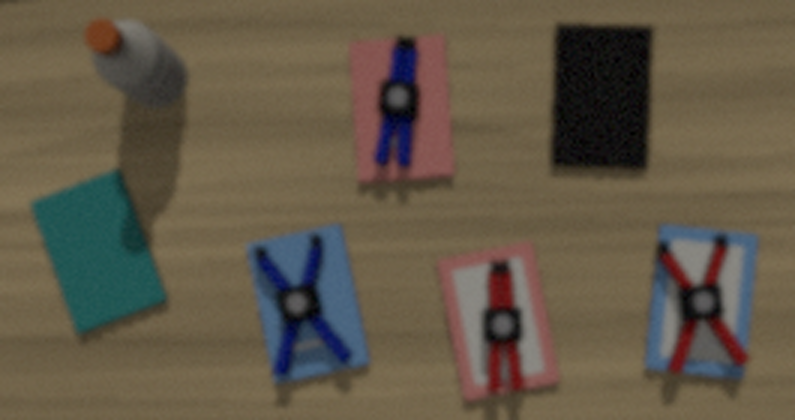

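The crop confirms the choice. The pairs are blue shut on plain red (398,100), blue open on plain blue (298,303), red shut on the red frame (503,324) and red open on the blue frame (703,302). The black board at (600,97) is empty. The order will be blue shut to park, red shut to red solid, red open to red frame, blue open to blue frame, then blue shut to blue solid.

```bash
cat >> h.py <<'E'
def go(x,y,z,yaw):
    "remaining motion in tool axes: turn about tool z in 6deg units, then shift (after the turn)"
    s=r.sense();p=np.array(s["tcp_pos"]);R=np.array(s["ee_rot"])
    cur=np.degrees(np.arctan2(R[1,0],R[0,0]));d=(yaw-cur+90)%180-90
    a=np.radians(cur+d);X=np.array([np.cos(a),np.sin(a)]);Y=np.array([np.sin(a),-np.cos(a)])
    e=np.array([x,y])-p[:2];print("t",s["time_s"],"tcp",p.round(4),"yaw",round(cur,2),"tilt",R[:2,2].round(4),"| az units",round(-d/6,3),"then x,y,z",round(e@X,4),round(e@Y,4),round(p[2]-z,4),"F",np.round(s["wrist_force"],1),"w",round(s["gripper_width"]*87,1))
def hub(img,u,v):
    w=img[v-12:v+13,u-12:u+13].astype(int);m=(np.ptp(w,axis=2)<14)&(w.mean(2)>58)
    yy,xx=np.mgrid[-12:13,-12:13];m&=(xx**2+yy**2)<50
    m=big(m);q=np.argwhere(m)[:,::-1]+[u-12,v-12];return m.sum(),q.mean(0).round(2),(ray(q.mean(0),.04)[0]).round(4)
E
python3 - <<'E'
from h import *
img=cv2.imread("pics/top0.png")[:,:,::-1].copy()
hsv=cv2.cvtColor(img,cv2.COLOR_RGB2HSV);H,S,V=[hsv[...,i].astype(int) for i in range(3)]
blue=(H>98)&(H<125)&(S>70);red=((H<8)|(H>170))&(S>60)
for k,(u,v) in B.items():
    win=np.zeros(H.shape,bool);win[v-38:v+39,u-28:u+29]=1
    m=win&((V<45) if k=="park" else blue if "blue" in k else red)
    print(k,*rect(big(m),.01))
T=dict(blueopen=((298,303),[(262,252),(317,238)],[(283,372),(348,358)]),redopen=((703,302),[(663,248),(722,240)],[(677,370),(742,360)]),redshut=((503,324),[(501,267)],[(495,388),(518,388)]),blueshut=((398,100),[(405,43)],[(381,163),(404,163)]))
for k,(h,a,b) in T.items():
    f=lambda p:np.mean(p,axis=0)/3+[160-.33,110-.33]
    d=(ray(f(a),.022)-ray(f(b),.022))[0];c=f([h])
    print(k,"hand",ray(c,.04)[0].round(4),"disc",*hub(img,*c.round().astype(int)),"yaw",np.degrees(np.arctan2(d[1],d[0])).round(1),np.hypot(*d).round(3))
go(.643,.089,.16,-4)
E
```

```text
redsolid [642.1  89.7] 124 83 2.5
bluesolid [474.4 175.1] 122 82 10.7
redframe [454.8  10. ] 124 84 10.0
blueframe [ 483.6 -167.2] 90 81 -7.7
park [647.6 -84.3] 123 80 -3.5
blueopen hand [0.4739 0.178 ] disc 32 [258.5 210.5] [0.4743 0.1793] yaw 11.3 0.106
redopen hand [ 0.4662 -0.1617] disc 34 [394.09 210.15] [ 0.4666 -0.162 ] yaw 6.1 0.104
redshut hand [0.4519 0.0054] disc 36 [327.03 217.92] [0.4513 0.0062] yaw 1.2 0.103
blueshut hand [0.6441 0.0897] disc 31 [292.1  141.65] [0.6476 0.0902] yaw -7.1 0.105
t 0.1 tcp [ 0.1659 -0.602   0.2216] yaw -164.61 tilt [-0.0006  0.0019] | az units 3.232 then x,y,z -0.4278 0.7226 0.0616 F [-0.2  0.  -0.2] w 86.8
```

```bash
python3 -m handwheel '[[[0,0,1.2,0,0,0,0.07],[0,0,1.2,0,0,0,0.07],[0,0,1.16,0,0,0,0.07],[0,0,0,-0.022,0.041,0,0.07],[0,0,0,-0.022,0.041,0,0.07],[0,0,0,-0.022,0.041,0,0.07],[0,0,0,-0.022,0.041,0,0.07],[0,0,0,-0.022,0.041,0,0.07],[0,0,0,-0.022,0.041,0,0.07],[0,0,0,-0.022,0.041,0,0.07],[0,0,0,-0.022,0.041,0,0.07],[0,0,0,-0.022,0.041,0,0.07]]]'; python3 -c "
from h import *;go(.645,.0895,.08,-6)"
```

```text
time_s: 1.3
tcp_pos: [0.4017, -0.2542, 0.2224]
ee_rot: [[-0.995, 0.104, -0.0], [0.104, 0.995, 0.0], [0.0, 0.0, -1.0]]
wrist_force: [0.9, -0.8, -0.3]
gripper_width: 0.803
gripper_force: 0.0
t 1.3 tcp [ 0.4017 -0.2542  0.2224] yaw 174.04 tilt [-0.0001  0.0002] | az units 0.007 then x,y,z -0.206 0.3673 0.1424 F [ 0.9 -0.8 -0.3] w 69.9
```

```bash
python3 -m handwheel '[[[0,0,0,-0.022,0.041,0.01,0.07],[0,0,0,-0.023,0.041,0.01,0.07],[0,0,0,-0.023,0.041,0.01,0.07],[0,0,0,-0.023,0.041,0.01,0.07],[0,0,0,-0.023,0.041,0.01,0.07],[0,0,0,-0.023,0.041,0.015,0.07],[0,0,0,-0.023,0.041,0.015,0.07],[0,0,0,-0.023,0.041,0.015,0.07],[0,0,0,-0.023,0.04,0.015,0.07],[0,0,0,0,0,0.015,0.07],[0,0,0,0,0,0.015,0.07],[0,0,0,0,0,0,0.07]]]'
python3 - <<'E'
from h import *
go(.645,.0895,.014,-6)
cv2.imwrite("pics/s1.png",cv2.resize(cams.capture("scene")[180:300,290:450,::-1],None,fx=4,fy=4))
E
```

```text
time_s: 2.5
tcp_pos: [0.6423, 0.0884, 0.0791]
ee_rot: [[-0.995, 0.104, -0.007], [0.104, 0.995, -0.002], [0.006, -0.002, -1.0]]
wrist_force: [-0.2, 0.9, -0.3]
gripper_width: 0.807
gripper_force: 0.0
t 2.5 tcp [0.6423 0.0884 0.0791] yaw 174.04 tilt [-0.0065 -0.0018] | az units 0.006 then x,y,z -0.0026 0.0013 0.0651 F [-0.2  0.9 -0.3] w 70.2
```

View pics/s1.png

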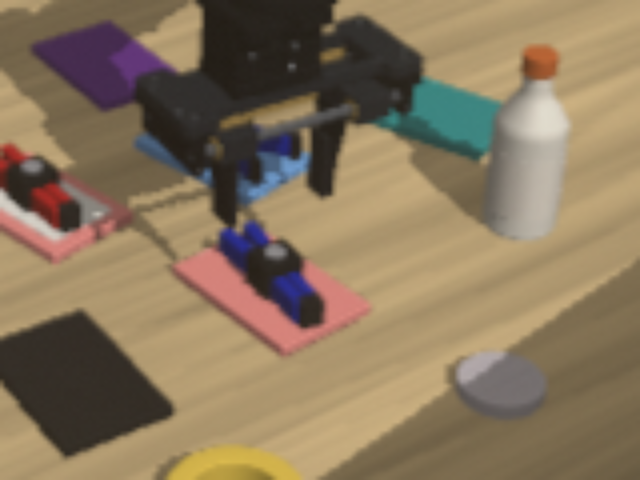

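The gripper hangs centred above the blue shut clamp, with the fingers on either side of the hub at about (275,265) in the crop. The bottle is clear.

```bash
python3 -m handwheel '[[[0,0,0,0,0,0.02,0.07],[0,0,0,0,0,0.02,0.07],[0,0,0,0,0,0.015,0.07],[0,0,0,0,0,0.01,0.07],[0,0,0,0,0,0,0.07],[0,0,0,0,0,0,0.07]]]'; python3 -c "
from h import *;go(.645,.0895,.014,-6)"
```

```text
time_s: 3.15
tcp_pos: [0.6449, 0.0886, 0.0182]
ee_rot: [[-0.995, 0.104, 0.001], [0.104, 0.995, 0.0], [-0.001, 0.0, -1.0]]
wrist_force: [0.7, 0.0, -0.3]
gripper_width: 0.801
gripper_force: 0.0
t 3.15 tcp [0.6449 0.0886 0.0182] yaw 174.05 tilt [0.001 0.   ] | az units 0.009 then x,y,z -0.0 0.001 0.0042 F [ 0.7  0.  -0.3] w 69.7
```

```bash
python3 -m handwheel '[[[0,0,0,0,0.001,0.004,0.07],[0,0,0,0,0,0,0],[0,0,0,0,0,0,0],[0,0,0,0,0,0,0],[0,0,0,0,0,0,0],[0,0,0,0,0,0,0],[0,0,0,0,0,0,0],[0,0,0,0,0,0,0],[0,0,0,0,0,0,0]]]';  python3 -c "
from h import *;go(.6476,-.0843,.1,-3.5)"
```

```text
time_s: 4.05
tcp_pos: [0.6445, 0.0895, 0.0136]
ee_rot: [[-0.995, 0.104, 0.0], [0.104, 0.995, 0.0], [-0.0, 0.0, -1.0]]
wrist_force: [-0.2, 0.1, 0.8]
gripper_width: 0.389
gripper_force: 30.0
t 4.05 tcp [0.6445 0.0895 0.0136] yaw 174.04 tilt [0.0001 0.    ] | az units -0.409 then x,y,z -0.0137 -0.1733 -0.0864 F [-0.2  0.1  0.8] w 33.9
```

```bash
python3 -m handwheel '[[[0,0,0,0,0,-0.015,0],[0,0,0,0,0,-0.025,0],[0,0,0,0,0,-0.02,0],[0,0,-0.41,0,0,0,0],[0,0,0,-0.002,-0.023,0,0],[0,0,0,-0.003,-0.035,0,0],[0,0,0,-0.003,-0.035,0,0],[0,0,0,-0.003,-0.035,0,0],[0,0,0,-0.002,-0.03,0,0],[0,0,0,-0.001,-0.015,0,0],[0,0,0,0,0,0,0],[0,0,0,0,0,0,0]]]';  python3 -c "
from h import *;go(.6476,-.0843,.0145,-3.5)"
```

```text
time_s: 5.25
tcp_pos: [0.648, -0.0837, 0.074]
ee_rot: [[-0.998, 0.061, 0.0], [0.061, 0.998, 0.0], [-0.0, 0.0, -1.0]]
wrist_force: [0.0, 0.9, -0.5]
gripper_width: 0.39
gripper_force: 30.0
t 5.25 tcp [ 0.648  -0.0837  0.074 ] yaw 176.49 tilt [0.0005 0.0002] | az units -0.002 then x,y,z 0.0003 -0.0006 0.0595 F [ 0.   0.9 -0.5] w 33.9
```

```bash
python3 -m handwheel '[[[0,0,0,0,0,0.02,0],[0,0,0,0,0,0.02,0],[0,0,0,0,0,0.01,0],[0,0,0,0,0,0.006,0],[0,0,0,0,0,0.003,0],[0,0,0,0,0,0,0],[0,0,0,0,0,0,0.06],[0,0,0,0,0,0,0.06],[0,0,0,0,0,0,0.06],[0,0,0,0,0,0,0.06],[0,0,0,0,0,-0.02,0.07],[0,0,0,0,0,-0.03,0.07]]]';  python3 -c "
from h import *;go(.4515,.006,.08,1.2)"
```

```text
time_s: 6.45
tcp_pos: [0.6462, -0.0841, 0.0631]
ee_rot: [[-0.998, 0.061, -0.005], [0.061, 0.998, -0.0], [0.005, -0.001, -1.0]]
wrist_force: [0.5, -0.2, 1.2]
gripper_width: 0.767
gripper_force: 0.0
t 6.45 tcp [ 0.6462 -0.0841  0.0631] yaw 176.48 tilt [-0.0049 -0.0002] | az units -0.787 then x,y,z 0.1928 0.0942 -0.0169 F [ 0.5 -0.2  1.2] w 66.7
```

```bash
python3 -m handwheel '[[[0,0,-0.79,0,0,-0.015,0.07],[0,0,0,0.02,0.01,0,0.07],[0,0,0,0.035,0.017,0,0.07],[0,0,0,0.035,0.017,0,0.07],[0,0,0,0.035,0.017,0,0.07],[0,0,0,0.035,0.017,0,0.07],[0,0,0,0.024,0.012,0,0.07],[0,0,0,0.01,0.004,0,0.07],[0,0,0,0,0,0,0.07],[0,0,0,0,0,0,0.07]]]';  python3 - <<'E'
from h import *
go(.4515,.006,.014,1.2)
i=cams.capture("top");cv2.imwrite("pics/t2.png",cv2.resize(i[105:265,230:430,::-1],None,fx=3.5,fy=3.5,interpolation=cv2.INTER_CUBIC))
E
```

```text
time_s: 7.45
tcp_pos: [0.4533, 0.006, 0.0801]
ee_rot: [[-1.0, -0.022, 0.002], [-0.022, 1.0, 0.0], [-0.002, 0.0, -1.0]]
wrist_force: [0.1, 0.1, -0.0]
gripper_width: 0.801
gripper_force: 0.0
t 7.45 tcp [0.4533 0.006  0.0801] yaw -178.73 tilt [0.002  0.0003] | az units 0.011 then x,y,z 0.0018 0.0001 0.0661 F [ 0.1  0.1 -0. ] w 69.7
```

View pics/t2.png

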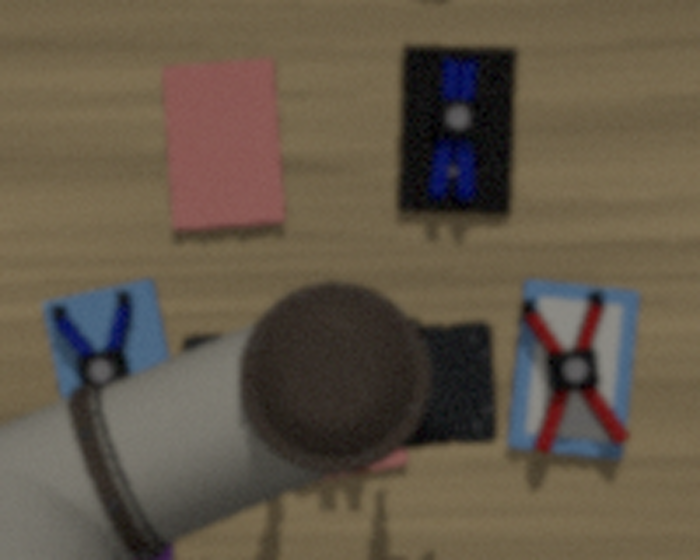

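The blue shut clamp lies along the black board, hub at (457,118), near its middle once parallax is allowed for. The plain red board at (224,145) is free.

```bash
python3 -m handwheel '[[[0,0,0,0.002,0,0.02,0.07],[0,0,0,0,0,0.02,0.07],[0,0,0,0,0,0.015,0.07],[0,0,0,0,0,0.011,0.07],[0,0,0,0,0,0,0.07],[0,0,0,0,0,0,0],[0,0,0,0,0,0,0],[0,0,0,0,0,0,0],[0,0,0,0,0,0,0],[0,0,0,0,0,0,0],[0,0,0,0,0,0,0],[0,0,0,0,0,0,0]]]';  python3 -c "
from h import *;go(.6421,.0897,.074,2.6)"
```

```text
time_s: 8.7
tcp_pos: [0.45, 0.0058, 0.0138]
ee_rot: [[-1.0, -0.022, 0.0], [-0.022, 1.0, 0.0], [-0.0, 0.0, -1.0]]
wrist_force: [-0.5, -0.2, 3.0]
gripper_width: 0.389
gripper_force: 30.0
t 8.7 tcp [0.45   0.0058 0.0138] yaw -178.74 tilt [0.0004 0.0001] | az units -0.224 then x,y,z -0.1957 0.0751 -0.0602 F [-0.5 -0.2  3. ] w 33.9
```

```bash
python3 -m handwheel '[[[0,0,0,0,0,-0.015,0],[0,0,0,0,0,-0.025,0],[0,0,0,0,0,-0.02,0],[0,0,-0.22,0,0,0,0],[0,0,0,-0.02,0.008,0,0],[0,0,0,-0.035,0.0135,0,0],[0,0,0,-0.035,0.0135,0,0],[0,0,0,-0.035,0.0135,0,0],[0,0,0,-0.035,0.0135,0,0],[0,0,0,-0.024,0.009,0,0],[0,0,0,-0.0105,0.004,0,0],[0,0,0,0,0,0,0]]]';  python3 -c "
from h import *;go(.641,.0897,.0145,2.6)"
```

```text
time_s: 9.9
tcp_pos: [0.6407, 0.0896, 0.0716]
ee_rot: [[-0.999, -0.045, -0.002], [-0.045, 0.999, -0.001], [0.002, -0.0, -1.0]]
wrist_force: [-1.9, -0.8, -2.3]
gripper_width: 0.388
gripper_force: 30.0
t 9.9 tcp [0.6407 0.0896 0.0716] yaw -177.42 tilt [-0.0023 -0.0006] | az units -0.004 then x,y,z -0.0003 0.0001 0.0571 F [-1.9 -0.8 -2.3] w 33.7
```

```bash
python3 -m handwheel '[[[0,0,0,0,0,0.02,0],[0,0,0,0,0,0.02,0],[0,0,0,0,0,0.01,0],[0,0,0,0,0,0.005,0],[0,0,0,0,0,0.003,0],[0,0,0,0,0,0,0],[0,0,0,0,0,0,0.06],[0,0,0,0,0,0,0.06],[0,0,0,0,0,0,0.06],[0,0,0,0,0,0,0.06],[0,0,0,0,0,-0.03,0.07],[0,0,0,0,0,-0.04,0.07]]]';  python3 -c "
from h import *;go(.4662,-.1615,.08,6.2)"
```

```text
time_s: 11.1
tcp_pos: [0.6392, 0.0888, 0.084]
ee_rot: [[-0.999, -0.044, -0.006], [-0.044, 0.999, -0.002], [0.006, -0.002, -1.0]]
wrist_force: [0.8, 0.5, 0.1]
gripper_width: 0.766
gripper_force: 0.0
t 11.1 tcp [0.6392 0.0888 0.084 ] yaw -177.45 tilt [-0.0055 -0.0019] | az units -0.609 then x,y,z 0.199 -0.2302 0.004 F [0.8 0.5 0.1] w 66.7
```

```bash
python3 -m handwheel '[[[0,0,-0.61,0,0,0,0.07],[0,0,0,0.015,-0.017,0,0.07],[0,0,0,0.028,-0.032,0,0.07],[0,0,0,0.028,-0.032,0,0.07],[0,0,0,0.028,-0.032,0,0.07],[0,0,0,0.028,-0.032,0,0.07],[0,0,0,0.028,-0.032,0,0.07],[0,0,0,0.026,-0.031,0,0.07],[0,0,0,0.018,-0.022,0,0.07],[0,0,0,0,0,0,0.07],[0,0,0,0,0,0,0.07]]]';  python3 - <<'E'
from h import *
go(.4662,-.1615,.014,6.2)
i=cams.capture("top");cv2.imwrite("pics/t3.png",cv2.resize(i[105:265,230:430,::-1],None,fx=3.5,fy=3.5,interpolation=cv2.INTER_CUBIC))
print("redshut",hub(i,293,142),"blueopen",hub(i,259,211),"blueshut",hub(i,361,138))
E
```

```text
time_s: 12.2
tcp_pos: [0.4681, -0.1613, 0.086]
ee_rot: [[-0.994, -0.107, 0.001], [-0.107, 0.994, -0.0], [-0.001, -0.0, -1.0]]
wrist_force: [-0.0, 0.1, 1.0]
gripper_width: 0.804
gripper_force: 0.0
t 12.2 tcp [ 0.4681 -0.1613  0.086 ] yaw -173.84 tilt [ 0.0012 -0.0002] | az units -0.007 then x,y,z 0.0019 -0.0 0.072 F [-0.   0.1  1. ] w 70.0
redshut (np.int64(31), array([292.26, 143.58]), array([0.6426, 0.0899])) blueopen (np.int64(32), array([258.5, 210.5]), array([0.4743, 0.1793])) blueshut (np.int64(32), array([360.44, 138.12]), array([ 0.6511, -0.0834]))
```

View pics/t3.png

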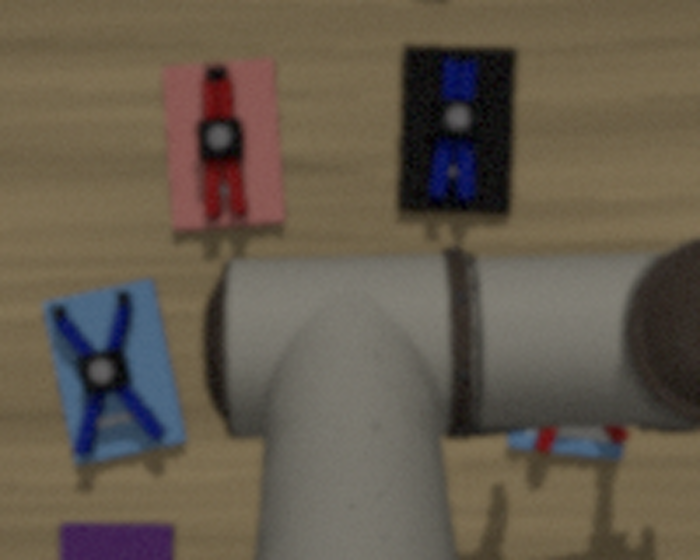

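The red shut clamp lies centred on the plain red board: hub measured at (0.6426, 0.0899), board at (0.6421, 0.0897). Blue shut is on the park board, and the arm hides the red open clamp it's about to take.

```bash
python3 -m handwheel '[[[0,0,0,0,0,0.02,0.07],[0,0,0,0,0,0.02,0.07],[0,0,0,0,0,0.015,0.07],[0,0,0,0,0,0.015,0.07],[0,0,0,0,0,0,0.07],[0,0,0,0,0,0,0],[0,0,0,0,0,0,0],[0,0,0,0,0,0,0],[0,0,0,0,0,0,0],[0,0,0,0,0,0,0],[0,0,0,0,0,0,0],[0,0,0,0,0,0,0]]]';  python3 -c "
from h import *;go(.4549,.01,.074,10)"
```

```text
time_s: 13.45
tcp_pos: [0.4682, -0.161, 0.016]
ee_rot: [[-0.994, -0.108, 0.001], [-0.108, 0.994, -0.0], [-0.001, -0.0, -1.0]]
wrist_force: [-0.8, 0.0, 1.9]
gripper_width: 0.389
gripper_force: 30.0
t 13.45 tcp [ 0.4682 -0.161   0.016 ] yaw -173.78 tilt [ 0.0007 -0.0001] | az units -0.629 then x,y,z -0.0166 0.1707 -0.058 F [-0.8  0.   1.9] w 33.8
```

```bash
python3 -m handwheel '[[[0,0,0,0,0,-0.015,0],[0,0,0,0,0,-0.025,0],[0,0,0,0,0,-0.02,0],[0,0,-0.63,0,0,0,0],[0,0,0,-0.002,0.02,0,0],[0,0,0,-0.004,0.037,0,0],[0,0,0,-0.004,0.037,0,0],[0,0,0,-0.004,0.037,0,0],[0,0,0,-0.003,0.027,0,0],[0,0,0,-0.001,0.0125,0,0],[0,0,0,0,0,0,0],[0,0,0,0,0,0,0]]]';  python3 -c "
from h import *;go(.4565,.0102,.0165,10)"
```

```text
time_s: 14.65
tcp_pos: [0.4557, 0.0098, 0.0753]
ee_rot: [[-0.985, -0.174, -0.001], [-0.174, 0.985, -0.0], [0.001, -0.0, -1.0]]
wrist_force: [-0.2, -0.0, -0.7]
gripper_width: 0.388
gripper_force: 30.0
t 14.65 tcp [0.4557 0.0098 0.0753] yaw -169.99 tilt [-0.0008 -0.0002] | az units 0.001 then x,y,z -0.0008 0.0002 0.0588 F [-0.2 -0.  -0.7] w 33.8
```

```bash
python3 -m handwheel '[[[0,0,0,0,0,0.02,0],[0,0,0,0,0,0.02,0],[0,0,0,0,0,0.01,0],[0,0,0,0,0,0.005,0],[0,0,0,0,0,0.004,0],[0,0,0,0,0,0,0],[0,0,0,0,0,0,0.06],[0,0,0,0,0,0,0.06],[0,0,0,0,0,0,0.06],[0,0,0,0,0,0,0.06],[0,0,0,0,0,-0.03,0.07],[0,0,0,0,0,-0.04,0.07]]]';  python3 -c "
from h import *;go(.4743,.179,.08,11.2)"
```

```text
time_s: 15.85
tcp_pos: [0.4545, 0.0097, 0.0859]
ee_rot: [[-0.985, -0.174, -0.005], [-0.174, 0.985, -0.002], [0.005, -0.001, -1.0]]
wrist_force: [1.3, 0.8, 0.9]
gripper_width: 0.767
gripper_force: 0.0
t 15.85 tcp [0.4545 0.0097 0.0859] yaw -170.01 tilt [-0.0052 -0.0018] | az units -0.201 then x,y,z -0.0523 0.1623 0.0059 F [1.3 0.8 0.9] w 66.7
```

```bash
python3 -m handwheel '[[[0,0,-0.2,0,0,0,0.07],[0,0,0,-0.006,0.02,0,0.07],[0,0,0,-0.011,0.036,0,0.07],[0,0,0,-0.011,0.036,0,0.07],[0,0,0,-0.011,0.036,0,0.07],[0,0,0,-0.008,0.024,0,0.07],[0,0,0,-0.004,0.01,0,0.07],[0,0,0,0,0,0,0.07],[0,0,0,0,0,0,0.07]]]';  python3 - <<'E'
from h import *
go(.4743,.179,.014,11.2)
i=cams.capture("top");print("redopen",hub(i,327,217),"blueopen",hub(i,259,211))
cv2.imwrite("pics/t4.png",cv2.resize(i[105:265,230:430,::-1],None,fx=3.5,fy=3.5,interpolation=cv2.INTER_CUBIC))
E
```

```text
time_s: 16.75
tcp_pos: [0.474, 0.1781, 0.0861]
ee_rot: [[-0.981, -0.194, -0.001], [-0.194, 0.981, -0.001], [0.001, -0.0, -1.0]]
wrist_force: [-0.8, 0.6, -0.3]
gripper_width: 0.807
gripper_force: 0.0
t 16.75 tcp [0.474  0.1781 0.0861] yaw -168.82 tilt [-0.0012 -0.0007] | az units -0.004 then x,y,z -0.0005 0.0008 0.0721 F [-0.8  0.6 -0.3] w 70.2Traceback (most recent call last):
  File "<stdin>", line 3, in <module>
  File "h.py", line 36, in hub
    m=big(m);q=np.argwhere(m)[:,::-1]+[u-12,v-12];return m.sum(),q.mean(0).round(2),(ray(q.mean(0),.04)[0]).round(4)
  File "h.py", line 13, in big
    n,l,s,_=cv2.connectedComponentsWithStats(m.astype(np.uint8),connectivity=8);return l==1+np.argmax(s[1:,4])
                                                                                            ~~~~~~~~~^^^^^^^^^
    return _wrapfunc(a, 'argmax', axis=axis, out=out, **kwds)
    return bound(*args, **kwds)
ValueError: attempt to get argmax of an empty sequence
```

The arm hides the hub from above, so that measurement failed. I'll check red open later from a clear pose and carry on with blue open.

```bash
python3 -m handwheel '[[[0,0,0,0,0.001,0.02,0.07],[0,0,0,0,0,0.02,0.07],[0,0,0,0,0,0.015,0.07],[0,0,0,0,0,0.015,0.07],[0,0,0,0,0,0,0.07],[0,0,0,0,0,0,0],[0,0,0,0,0,0,0],[0,0,0,0,0,0,0],[0,0,0,0,0,0,0],[0,0,0,0,0,0,0],[0,0,0,0,0,0,0],[0,0,0,0,0,0,0]]]';  python3 -c "
from h import *;go(.4673,-.1649,.074,-7.9)"
```

```text
time_s: 18.0
tcp_pos: [0.4745, 0.1801, 0.0169]
ee_rot: [[-0.981, -0.195, 0.0], [-0.195, 0.981, 0.0], [-0.0, 0.0, -1.0]]
wrist_force: [-0.4, 0.0, 2.1]
gripper_width: 0.389
gripper_force: 30.0
t 18.0 tcp [0.4745 0.1801 0.0169] yaw -168.78 tilt [0.0003 0.0001] | az units 3.186 then x,y,z -0.0403 -0.3427 -0.0571 F [-0.4  0.   2.1] w 33.8
```

```bash
python3 -m handwheel '[[[0,0,0,0,0,-0.015,0],[0,0,0,0,0,-0.025,0],[0,0,0,0,0,-0.025,0],[0,0,0.8,0,0,0,0],[0,0,0.8,0,0,0,0],[0,0,0.8,0,0,0,0],[0,0,0.79,0,0,0,0],[0,0,0,0,0,0,0]]]';  python3 -m handwheel '[[[0,0,0,-0.002,-0.019,0,0],[0,0,0,-0.004,-0.035,0,0],[0,0,0,-0.005,-0.04,0,0],[0,0,0,-0.005,-0.04,0,0],[0,0,0,-0.005,-0.04,0,0],[0,0,0,-0.005,-0.04,0,0],[0,0,0,-0.005,-0.04,0,0],[0,0,0,-0.004,-0.038,0,0],[0,0,0,-0.003,-0.03,0,0],[0,0,0,-0.002,-0.02,0,0],[0,0,0,0,0,0,0],[0,0,0,0,0,0,0]]]'; python3 -c "
from h import *;go(.4674,-.1649,.0174,-7.9)"
```

```text
time_s: 18.8
tcp_pos: [0.4741, 0.1799, 0.0813]
ee_rot: [[-0.99, 0.138, -0.001], [0.138, 0.99, -0.0], [0.001, -0.0, -1.0]]
wrist_force: [-0.6, 0.5, -1.3]
gripper_width: 0.386
gripper_force: 30.0
time_s: 20.0
tcp_pos: [0.4665, -0.1644, 0.0813]
ee_rot: [[-0.99, 0.138, -0.001], [0.138, 0.99, 0.0], [0.001, 0.0, -1.0]]
wrist_force: [-0.9, 1.6, -0.2]
gripper_width: 0.384
gripper_force: 30.0
t 20.0 tcp [ 0.4665 -0.1644  0.0813] yaw 172.06 tilt [-0.0005  0.0002] | az units -0.007 then x,y,z -0.001 -0.0004 0.0639 F [-0.9  1.6 -0.2] w 33.4
```

```bash
python3 -m handwheel '[[[0,0,0,0,0,0.02,0],[0,0,0,0,0,0.02,0],[0,0,0,0,0,0.015,0],[0,0,0,0,0,0.005,0],[0,0,0,0,0,0.004,0],[0,0,0,0,0,0,0],[0,0,0,0,0,0,0.06],[0,0,0,0,0,0,0.06],[0,0,0,0,0,0,0.06],[0,0,0,0,0,0,0.06],[0,0,0,0,0,-0.03,0.07],[0,0,0,0,0,-0.04,0.07]]]';  python3 -c "
from h import *;go(.650,-.0838,.08,-3.5)"
```

```text
time_s: 21.2
tcp_pos: [0.4651, -0.1642, 0.0867]
ee_rot: [[-0.99, 0.139, -0.005], [0.139, 0.99, 0.0], [0.005, -0.0, -1.0]]
wrist_force: [0.8, 0.6, -0.8]
gripper_width: 0.763
gripper_force: 0.0
t 21.2 tcp [ 0.4651 -0.1642  0.0867] yaw 172.04 tilt [-0.0055  0.0003] | az units -0.744 then x,y,z -0.1797 0.0916 0.0067 F [ 0.8  0.6 -0.8] w 66.4
```

```bash
python3 -m handwheel '[[[0,0,-0.74,0,0,0,0.07],[0,0,0,-0.018,0.009,0,0.07],[0,0,0,-0.035,0.018,0,0.07],[0,0,0,-0.035,0.018,0,0.07],[0,0,0,-0.035,0.018,0,0.07],[0,0,0,-0.035,0.018,0,0.07],[0,0,0,-0.02,0.0105,0,0.07],[0,0,0,0,0,0,0.07],[0,0,0,0,0,0,0.07]]]';  python3 - <<'E'
from h import *
go(.650,-.0838,.014,-3.5)
i=cams.capture("top");cv2.imwrite("pics/t4.png",cv2.resize(i[105:265,230:430,::-1],None,fx=3.5,fy=3.5,interpolation=cv2.INTER_CUBIC))
for n,a in dict(redopen=(327,217),blueopen=(394,210),redshut=(292,144)).items():
    try:print(n,hub(i,*a))
    except Exception as e:print(n,"hidden")
E
```

```text
time_s: 22.1
tcp_pos: [0.6495, -0.0837, 0.0869]
ee_rot: [[-0.998, 0.061, -0.001], [0.061, 0.998, 0.0], [0.001, 0.0, -1.0]]
wrist_force: [0.3, 0.4, -0.4]
gripper_width: 0.807
gripper_force: 0.0
t 22.1 tcp [ 0.6495 -0.0837  0.0869] yaw 176.51 tilt [-0.0015  0.0001] | az units 0.001 then x,y,z -0.0005 -0.0001 0.0729 F [ 0.3  0.4 -0.4] w 70.2
redopen (np.int64(35), array([324.97, 216.26]), array([0.4556, 0.0113]))
blueopen (np.int64(37), array([394.68, 210.  ]), array([ 0.467 , -0.1634]))
redshut (np.int64(148), array([292.03, 143.99]), array([0.6416, 0.0905]))
```

View pics/t4.png

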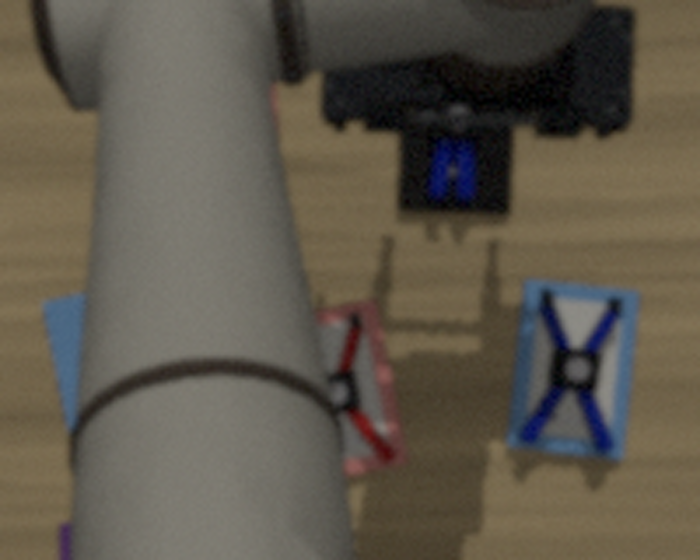

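Blue open lies centred on the blue frame board at (575,370). Red open is partly hidden, but its hub is within about 2 mm of the red frame board's centre. Now the last clamp.

```bash
python3 -m handwheel '[[[0,0,0,0,0,0.02,0.07],[0,0,0,0,0,0.02,0.07],[0,0,0,0,0,0.016,0.07],[0,0,0,0,0,0.015,0.07],[0,0,0,0,0,0,0.07],[0,0,0,0,0,0,0],[0,0,0,0,0,0,0],[0,0,0,0,0,0,0],[0,0,0,0,0,0,0],[0,0,0,0,0,0,0],[0,0,0,0,0,0,0],[0,0,0,0,0,0,0]]]'; python3 -m handwheel '[[[0,0,0,0,0,-0.015,0],[0,0,0,0,0,-0.025,0],[0,0,0,0,0,-0.03,0],[0,0,-0.8,0,0,0,0],[0,0,-0.8,0,0,0,0],[0,0,-0.77,0,0,0,0],[0,0,0,0,0,0,0]]]';  python3 -c "
from h import *;go(.4738,.1751,.085,10.8)"
```

```text
time_s: 23.35
tcp_pos: [0.6502, -0.0838, 0.0169]
ee_rot: [[-0.998, 0.061, 0.0], [0.061, 0.998, -0.0], [-0.0, -0.0, -1.0]]
wrist_force: [-1.0, 0.4, 1.6]
gripper_width: 0.394
gripper_force: 30.0
time_s: 24.05
tcp_pos: [0.6501, -0.0838, 0.0874]
ee_rot: [[-0.983, -0.186, 0.001], [-0.186, 0.983, 0.0], [-0.001, -0.0, -1.0]]
wrist_force: [-0.6, -0.3, 0.1]
gripper_width: 0.392
gripper_force: 30.0
t 24.05 tcp [ 0.6501 -0.0838  0.0874] yaw -169.29 tilt [0.0008 0.0001] | az units -0.015 then x,y,z 0.1247 0.2874 0.0024 F [-0.6 -0.3  0.1] w 34.1
```

```bash
python3 -m handwheel '[[[0,0,0,0.007,0.016,0,0],[0,0,0,0.013,0.03,0,0],[0,0,0,0.015,0.035,0,0],[0,0,0,0.015,0.035,0,0],[0,0,0,0.015,0.035,0,0],[0,0,0,0.015,0.035,0,0],[0,0,0,0.015,0.035,0,0],[0,0,0,0.014,0.032,0,0],[0,0,0,0.01,0.022,0,0],[0,0,0,0.0057,0.0124,0,0],[0,0,0,0,0,0,0],[0,0,0,0,0,0,0]]]';  python3 -c "
from h import *;go(.4738,.1751,.0174,10.8)"
```

```text
time_s: 25.25
tcp_pos: [0.4744, 0.1753, 0.0868]
ee_rot: [[-0.983, -0.186, 0.0], [-0.186, 0.983, 0.0], [-0.0, 0.0, -1.0]]
wrist_force: [-0.4, -0.7, -1.7]
gripper_width: 0.39
gripper_force: 30.0
t 25.25 tcp [0.4744 0.1753 0.0868] yaw -169.3 tilt [0.0004 0.0001] | az units -0.016 then x,y,z 0.0006 -0.0001 0.0694 F [-0.4 -0.7 -1.7] w 33.9
```

Lower, release, lift, and back away to the right for a clear look.

```bash
python3 -m handwheel '[[[0,0,0,0,0,0.02,0],[0,0,0,0,0,0.02,0],[0,0,0,0,0,0.02,0],[0,0,0,0,0,0.006,0],[0,0,0,0,0,0.0035,0],[0,0,0,0,0,0,0],[0,0,0,0,0,0,0.06],[0,0,0,0,0,0,0.06],[0,0,0,0,0,0,0.06],[0,0,0,0,0,0,0.06],[0,0,0,0,0,-0.03,0.07],[0,0,0,0,0,-0.04,0.07]]]'; python3 -m handwheel '[[[0,0,0,0,0,-0.045,0.07],[0,0,0,0,0,-0.045,0.07],[0,0,0,0,0,-0.045,0.07],[0,0,0,0,-0.045,0,0.07],[0,0,0,0,-0.045,0,0.07],[0,0,0,0,-0.045,0,0.07],[0,0,0,0,-0.045,0,0.07],[0,0,0,0,-0.045,0,0.07],[0,0,0,0,-0.045,0,0.07],[0,0,0,0,-0.045,0,0.07],[0,0,0,0,-0.045,0,0.07],[0,0,0,0,-0.045,0,0.07]]]'; python3 -m handwheel '[[[0,0,0,0,-0.04,0,0.07],[0,0,0,0,-0.04,0,0.07],[0,0,0,0,-0.04,0,0.07],[0,0,0,0,-0.04,0,0.07],[0,0,0,0,-0.04,0,0.07],[0,0,0,0,-0.03,0,0.07],[0,0,0,0,0,0,0.07],[0,0,0,0,0,0,0.07]]]'
python3 - <<'E'
from h import *
i=cams.capture("top");cv2.imwrite("pics/t5.png",cv2.resize(i[105:265,170:430,::-1],None,fx=3,fy=3,interpolation=cv2.INTER_CUBIC))
for n,a in dict(redopen=(325,216),blueopen=(394,210),redshut=(292,144),blueshut=(260,210)).items():
    try:print(n,hub(i,*a))
    except Exception as e:print(n,"hidden")
E
```

```text
time_s: 26.45
tcp_pos: [0.4727, 0.1745, 0.0862]
ee_rot: [[-0.983, -0.186, -0.004], [-0.186, 0.983, -0.003], [0.005, -0.002, -1.0]]
wrist_force: [0.4, 0.2, 0.7]
gripper_width: 0.762
gripper_force: 0.0
time_s: 27.65
tcp_pos: [0.5493, -0.2243, 0.2221]
ee_rot: [[-0.983, -0.186, 0.0], [-0.186, 0.983, 0.0], [-0.0, 0.0, -1.0]]
wrist_force: [-0.1, -0.2, -0.1]
gripper_width: 0.803
gripper_force: 0.0
time_s: 28.45
tcp_pos: [0.5917, -0.4488, 0.2209]
ee_rot: [[-0.983, -0.185, -0.001], [-0.185, 0.983, 0.001], [0.001, 0.001, -1.0]]
wrist_force: [-0.1, 0.7, -0.3]
gripper_width: 0.805
gripper_force: 0.0
redopen (np.int64(35), array([325.43, 216.77]), array([0.4543, 0.0102]))
blueopen (np.int64(35), array([394.77, 209.97]), array([ 0.467 , -0.1637]))
redshut (np.int64(32), array([292.16, 143.59]), array([0.6426, 0.0902]))
blueshut (np.int64(34), array([259.74, 210.24]), array([0.4749, 0.1761]))
```

View pics/t5.png

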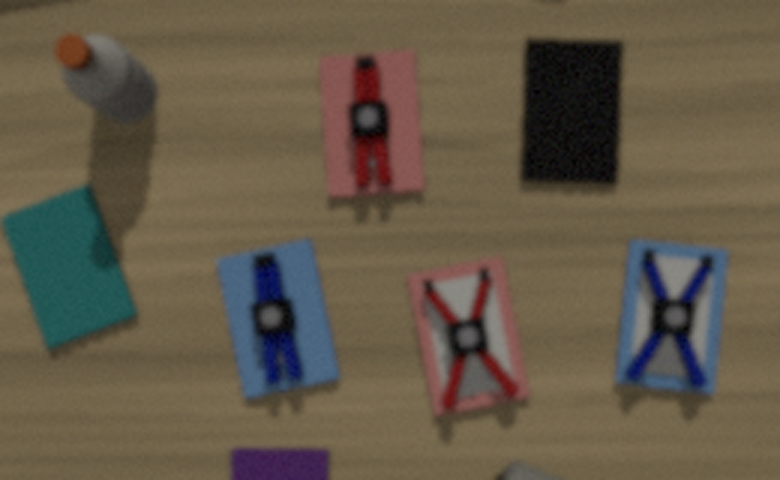

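All four clamps lie on their own boards, hubs within about 2 mm of the centres. The park board is empty and the bottle still stands.

```bash
python3 -c "
from station import r;print(r.finish_job())"
```

```text
the job is handed in; nothing more can be done
None
```

I put all four clamps on the boards of their own colour, shut ones on the solid boards and open ones on the framed boards, with the hubs within about 2 mm of centre and the bottle untouched, and handed the job in at about 28.5 s on the robot's clock.

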